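# Stand the reagent bottles in their drip trays

## Task

Stand each of the four screw-capped plastic bottles in the drip tray that matches its foot in shape and size (large round, small round, square, oblong), turning the square and oblong ones so that their sides lie along the tray's, so that it stands flat on the tray's floor inside the rim. Keep the bottles upright all the way and set them down rather than drop them; leave the glass flask and the porcelain mortar where they stand.

Things in the scene. Friction and masses are not known exactly. Their poses are not given: they have to be found in the camera images.
- bottle_large: Large round white plastic bottle with a pale label, 64 mm in diameter, 114 mm tall over all. Grey round cap on top, 46 mm across, 24 mm tall (90 to 114 mm above the underside), over 10 mm of narrower neck and a sloping shoulder; grip the cap. Loose, about 300 g (plus or minus 30 percent). Origin: centre of its underside; z up. Stands anywhere, turned any way.
- bottle_small: Small round white plastic bottle with a pale label, 44 mm in diameter, 90 mm tall over all. Grey round cap on top, 32 mm across, 24 mm tall (66 to 90 mm above the underside), over 10 mm of narrower neck and a sloping shoulder; grip the cap. Loose, about 100 g (plus or minus 30 percent). Origin: centre of its underside; z up. Stands anywhere, turned any way.
- bottle_square: White plastic bottle with a square foot, 54 x 54 mm, 106 mm tall over all. Grey round cap on top, 40 mm across, 24 mm tall (82 to 106 mm above the underside), over 10 mm of narrower neck and a sloping shoulder; grip the cap. Loose, about 220 g (plus or minus 30 percent). Origin: centre of its underside; z up, x and y square to its flat sides. Stands anywhere, turned any way.
- bottle_oblong: White plastic bottle with an oblong foot, 72 mm along x by 42 mm along y, 100 mm tall over all. Grey round cap on top, 36 mm across, 24 mm tall (76 to 100 mm above the underside), over 10 mm of narrower neck and a sloping shoulder; grip the cap. Loose, about 180 g (plus or minus 30 percent). Origin: centre of its underside; z up, x along its long side. Stands anywhere, turned any way.
- tray_large: Large round grey drip tray, 90 mm outside, 84 mm inside the rim. Floor 4 mm thick, walls 3 mm thick, rim 14 mm high. Fixed to the bench, in a different place each time. Origin: centre of its underside on the bench; z up.
- tray_small: Small round grey drip tray, 68 mm outside, 62 mm inside the rim. Floor 4 mm thick, walls 3 mm thick, rim 14 mm high. Fixed to the bench, in a different place each time. Origin: centre of its underside on the bench; z up.
- tray_square: Square grey drip tray, 78 x 78 mm outside, 72 x 72 mm inside the rim. Floor 4 mm thick, walls 3 mm thick, rim 14 mm high. Fixed to the bench, in a different place each time. Origin: centre of its underside on the bench; z up, x and y square to its sides. Turned up to 0.7 rad.
- tray_oblong: Oblong grey drip tray, 96 x 66 mm outside (96 along x), 90 x 60 mm inside the rim. Floor 4 mm thick, walls 3 mm thick, rim 14 mm high. Fixed to the bench, in a different place each time. Origin: centre of its underside on the bench; z up, x along its long side. Turned up to 1.2 rad.
- flask: Bystander: conical glass flask, 66 mm across the foot, 31 mm at the lip, 92 mm tall, loose, about 120 g. Origin: centre of its underside; z up.
- mortar: Bystander: white porcelain mortar bowl, 82 mm across the rim, 45 mm tall, loose, about 300 g. Origin: centre of its underside; z up.
Not all that is in view belongs to the job. Leave any blue or orange look-alike of the bottle_large alone.

How it is judged:
By the outcome, as a careful person would: the job done as asked, in the order asked, and still so for the second after the job is handed in, with the robot touching nothing.
It also fails if it takes over 102 s, if anything falls off the work surface, if the arm or the gripper's body presses on something with over 40 N, if the wrist force passes 120 N, or if a joint passes its speed limit or range.

## Robot

A 6-joint arm with a two-finger parallel gripper is mounted at the origin on the work surface. World frame = base frame: x ahead of the robot, y to its left, z up, the work surface at z = 0. Lengths are in mm, angles in degrees, forces in N, time in s.
With the tool pointing down it reaches from about 350 to 850 mm from the base axis. Payload 8.1 kg.
Tool frame: the origin (TCP) lies midway between the tips of the shut fingers; the grasp point (between the pads) lies 19 mm behind it; z points along the fingers, y is the direction in which the jaws open and shut (so a half turn about z gives the same grasp; the last joint's range is limited). The gripper opens to 85 mm and grips with 20 to 120 N. Pads are 22 mm wide; open, the fingers measure 114 mm over their backs; the gripper's body (76 mm by 85 mm) begins 54 mm behind the grasp point. The pads swing forward as they close: fully open they stand 13 mm farther back than shut.
Start: joints at [59.565, 7.471, 85.268, -0, 87.261, -4.893], TCP at [258.688, 541.374, 231.292] pointing down, gripper open.
Joint ranges: [-169.43, 169.43], [-51.17, 129.36], [1.28, 143.12], [-76.62, 256.62], [0, 156.53], [-152.29, 152.29]. Speed limits (degrees/s): [136.94, 136.94, 159.86, 180, 180, 180].

## Interface

Orientations are given as [roll, pitch, yaw] about the fixed x, y, z axes, in that order (R = Rz(yaw) Ry(pitch) Rx(roll)).
In Python, from bench import r gives the robot as it stands.
- The arm moves only by the shell command python3 -m jog 'ROWS' [FORCE]. ROWS is JSON, a list of rows, each a list of 5 numbers: the shift along the tool's x, y, z in m, then the turn about the tool's z in rad, then the opening, from 0 (shut) to 1 (fully open). A call has 1 to 20 rows; each row is the pose to reach, as a shift and turn from the pose measured when the call began, along the tool's axes at that moment; what a row does not reach only later rows make up. A row lasts 1/10 s, in which the tool goes at most 50 mm and 8.59 degrees, less where a joint would pass 70% of its speed; a pose out of reach is approached as far as the arm can. A call with a gripper value outside its range is refused whole. The fingers move at their own pace and stop on an object; FORCE is the grip in N (left out, the last holds). Time passes only in rows, so rows that repeat a pose let the fingers close. It gives the time, the measured TCP pose, the force and the opening at its end, in the units of the state.
- r.sense(): the state, without advancing time (a new reading comes with each control period).
- r.snapshot(name): name is "side" or "top"; returns a dict with "pixels" (420x560x3 uint8, red, green, blue), "K" (3x3 intrinsics, pixels), "R" (3x3) and "t" (3): a world point X has camera coordinates R X + t. Camera axes: x right, y down, z forward; pixel columns grow to the right and rows downward; lengths in mm; the calibration is good to about 2 mm. A picture is of the moment at which its call begins. There is no depth.
- r.hand_in(): hands the job in, once; it reports no verdict.
The state is a dict: "time": time; "joint_pos": joint angles; "qd": joint speeds; "joint_efforts": joint torques, N m; "tool_pos": TCP position; "tcp_rot": TCP orientation; "ft_force": force on the tool from outside, world axes, zero at the start; "wrist_torque": the same for the moment, N m; "finger_gap": finger opening in mm.
Only numpy, scipy, OpenCV 4.12 (cv2) and the standard library are available. Lean on these libraries where they do the work, as an engineer would, in place of code of your own. Each camera call takes 0.05 s, during which the arm holds its last target.

## Working session

There is one attempt and no reset: what is moved stays moved. The work goes in short steps, Python scripts to look and compute and a shell command to move; the robot and the scene stay as the last step left them, time stands still between calls to the robot, and variables do not carry over. Pictures are saved under pics/ and viewed, and the job is handed in when it is done.

```bash
ls; mkdir -p pics; python3 - <<'E'
from bench import r
import cv2,pickle
for n in ("top","side"):
    s=r.snapshot(n); pickle.dump(s,open(f"{n}0.pkl","wb"))
    cv2.imwrite(f"pics/{n}0.png",cv2.resize(s["pixels"][:,:,::-1],None,fx=1.4,fy=1.4,interpolation=cv2.INTER_CUBIC))
    print(n,s["K"],s["R"],s["t"])
print(r.sense())
E
```

```text
pics
top [[403.47766491   0.         281.60557624]
 [  0.         403.47766491 209.89753374]
 [  0.           0.           1.        ]] [[-2.72914117e-02 -9.99627482e-01 -2.74521526e-04]
 [-9.80909114e-01  2.68332650e-02 -1.92606559e-01]
 [ 1.92542176e-01 -4.98722424e-03 -9.81276025e-01]] [  19.17564814  569.29575318 1019.1365739 ]
side [[503.34054838   0.         280.75631781]
 [  0.         503.34054838 213.8573243 ]
 [  0.           0.           1.        ]] [[ 0.75456211 -0.65578437  0.0241431 ]
 [-0.36626619 -0.45139173 -0.81369195]
 [ 0.54450445  0.60513831 -0.58079474]] [-449.24985921  259.80720721 1208.82520761]
{'time': 0.1, 'joint_pos': array([ 5.95633513e+01,  7.51098116e+00,  8.53240992e+01,  2.20551124e-03,
        8.72586672e+01, -4.89253836e+00]), 'qd': array([ 0.01803079, -0.09428552, -0.20977613,  0.10717493,  0.05203975,
       -0.0280323 ]), 'joint_efforts': array([ 1.03930393e-03, -5.70955575e+01, -5.01939404e+01, -1.76508406e-04,
        8.30118195e-03,  6.47960474e-05]), 'tool_pos': array([258.44055208, 540.9529358 , 230.33706014]), 'tcp_rot': array([-1.79906782e+02, -1.01902466e-02,  1.54455774e+02]), 'ft_force': array([ 0.41484268, -0.06246627,  0.03486609]), 'wrist_torque': array([ 0.01484378,  0.01398501, -0.02043363]), 'finger_gap': 85.29699626473858}
```

View pics/top0.png

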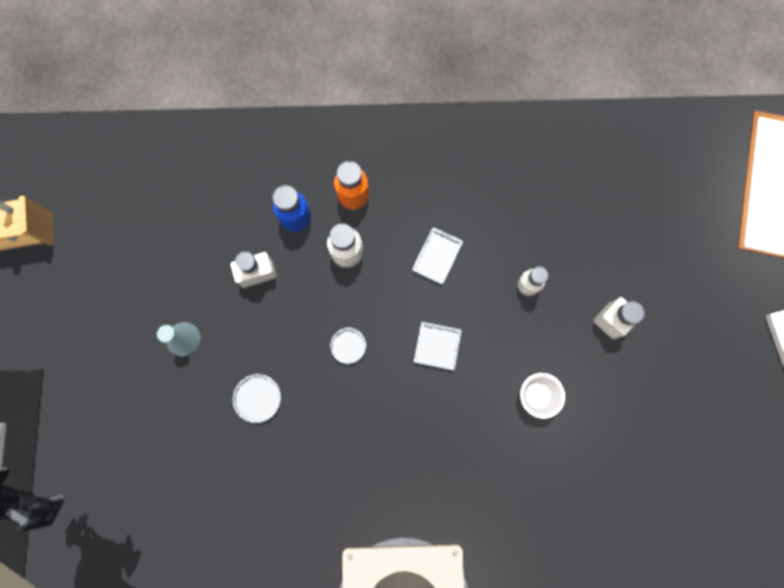

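View pics/side0.png

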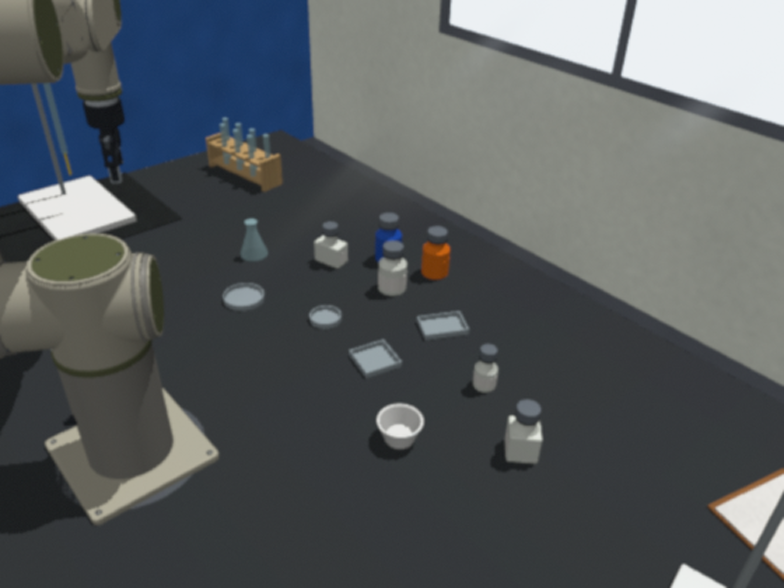

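```bash
cat > h.py <<'E'
import numpy as np,cv2,pickle
def proj(s,P):
    P=np.atleast_2d(np.asarray(P,float)); c=P@s["R"].T+s["t"]; q=c@s["K"].T; return q[:,:2]/q[:,2:]
def unproj(s,uv,z):
    d=np.linalg.inv(s["K"])@np.array([uv[0],uv[1],1.]); d=s["R"].T@d; c=-s["R"].T@s["t"]
    return c+d*(z-c[2])/d[2]
def circ(r,n=48):
    a=np.linspace(0,2*np.pi,n,endpoint=False); return np.c_[r*np.cos(a),r*np.sin(a)]
def rect(a,b): return np.array([[a,b],[-a,b],[-a,-b],[a,-b]])/2.
def lift(p,z): return np.c_[p,np.full(len(p),z)]
def place(p,x,y,yaw):
    c,s=np.cos(yaw),np.sin(yaw); return p@np.array([[c,s,0],[-s,c,0],[0,0,1]])+[x,y,0]
E
python3 - <<'E'
from h import *
for n,pts in (("top",{"oblong":(246,268),"large":(344,243),"small":(534,280),"square":(620,316),"tl":(257,399),"ts":(348,346),"tsq":(438,347),"tob":(438,256)}),("side",{"oblong":(331,246),"large":(392,270),"small":(486,370),"square":(523,432),"tl":(243,296),"ts":(325,316),"tsq":(375,358),"tob":(443,325)})):
    s=pickle.load(open(n+"0.pkl","rb")); im=s["pixels"][:,:,::-1].copy(); rows=[]
    for k,(u,v) in pts.items():
        u=int(u/1.4);v=int(v/1.4); c=im[v-25:v+25,u-25:u+25]; rows.append(cv2.copyMakeBorder(cv2.resize(c,(196,196),interpolation=cv2.INTER_CUBIC),2,2,2,2,0,value=(0,255,0)))
    cv2.imwrite(f"pics/crop_{n}.png",np.vstack([np.hstack(rows[:4]),np.hstack(rows[4:])]))
E
```

```text
(no output)
```

View pics/crop_top.png

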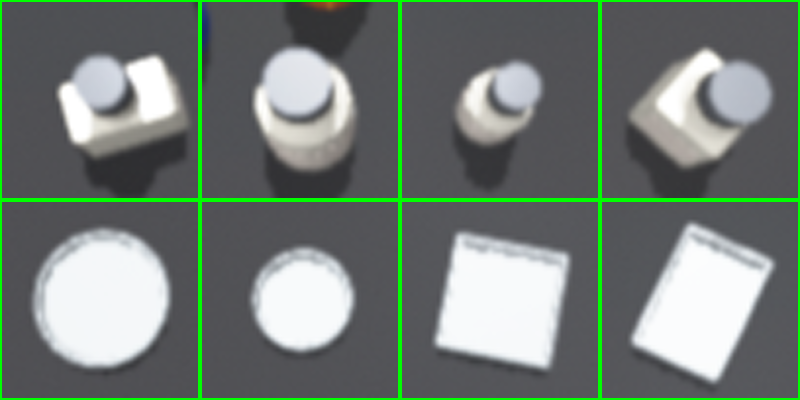

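View pics/crop_side.png

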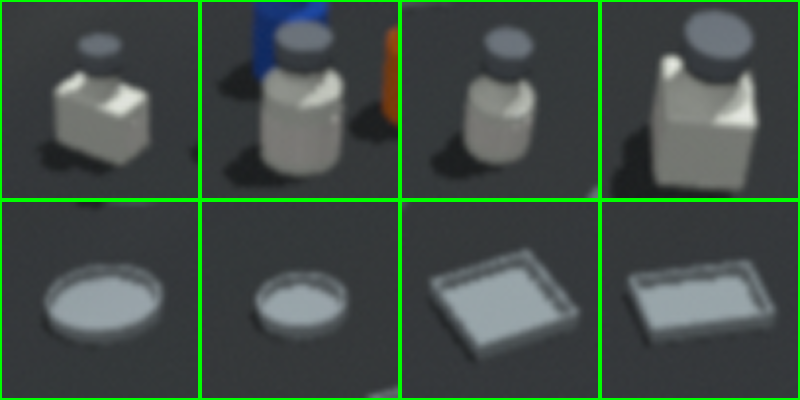

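```bash
cat > fit.py <<'E'
from h import *
from scipy.optimize import minimize
U=4
def gray(s): return cv2.cvtColor(s["pixels"],cv2.COLOR_RGB2GRAY)
def fill(s,polys,org,n):
    m=np.zeros((n*U,n*U),np.uint8)
    for P in polys:
        q=((proj(s,P)-org+.5)*U-.5)
        h=cv2.convexHull(q.astype(np.float32)).reshape(-1,2)
        cv2.fillConvexPoly(m,np.round(h*16).astype(np.int32),255,shift=4)
    return m
BOT={"large":(circ(32),114,46,80),"small":(circ(22),90,32,56),"square":(rect(54,54),106,40,72),"oblong":(rect(72,42),100,36,66)}
TR={"tl":circ(45),"ts":circ(34),"tsq":rect(78,78),"tob":rect(96,66)}
def polys(k,p):
    x,y,yaw=p[:3]
    if k in TR: return [place(np.vstack([lift(TR[k],0 if 0 else 0),lift(TR[k],14)]),x,y,yaw)]
    b,H,d,nb=BOT[k]; hs=p[3]*10
    return [place(np.vstack([lift(b,0),lift(b,hs)]),x,y,yaw),place(np.vstack([lift(b,hs),lift(circ(d/2*.8),nb)]),x,y,yaw),
            place(np.vstack([lift(circ(d/2),H-24),lift(circ(d/2),H)]),x,y,yaw),place(np.vstack([lift(circ(d/2*.8),nb),lift(circ(d/2*.8),nb+10)]),x,y,yaw)]
def fit(k,views,p0,n=60):
    data=[]
    for s,thr in views:
        o=np.round(proj(s,[p0[0],p0[1],40])[0])-n//2; o=o.astype(int)
        g=cv2.resize(s["pixels"][o[1]:o[1]+n,o[0]:o[0]+n],None,fx=U,fy=U,interpolation=cv2.INTER_CUBIC).astype(int)
        gr=g.mean(2); sat=g.max(2)-g.min(2)
        m=((gr>thr)&(sat<60)).astype(np.uint8)
        m=cv2.morphologyEx(m,cv2.MORPH_CLOSE,np.ones((13,13),np.uint8))
        nl,lab,st,ce=cv2.connectedComponentsWithStats(m)
        q=((proj(s,[p0[0],p0[1],10 if k in TR else 40])[0]-o)*U)
        best=min(range(1,nl),key=lambda i:np.hypot(*(ce[i]-q))-(0 if st[i,4]>200 else -1e4))
        m=(lab==best)
        data.append((s,o,m))
    def cost(p):
        c=0
        for s,o,m in data:
            f=cv2.GaussianBlur(fill(s,polys(k,p),o,n).astype(np.float32)/255,(0,0),2)
            c+=np.abs(f-cv2.GaussianBlur(m.astype(np.float32),(0,0),2)).sum()/m.sum()
        return c
    best=None
    y0=[0] if k in("large","small","tl","ts") else np.radians(np.arange(0,180,20))
    for y in y0:
        x=list(p0)+[y]+([5.0] if k in BOT else [])
        sim=np.array([x]+[[x[j]+(d if j==i else 0) for j in range(len(x))] for i,d in enumerate([8,8,.15,.7][:len(x)])])
        r=minimize(cost,x,method="Nelder-Mead",options=dict(initial_simplex=sim,maxiter=150,xatol=.02,fatol=1e-4))
        if best is None or r.fun<best.fun: best=r
    return best
PX={"oblong":(246,262),"large":(342,237),"small":(539,276),"square":(630,314),"tl":(257,399),"ts":(348,346),"tsq":(438,347),"tob":(438,256)}
if __name__=="__main__":
    T=pickle.load(open("top0.pkl","rb"));S=pickle.load(open("side0.pkl","rb")); out={}
    for k,uv in PX.items():
        z=10 if k in TR else BOT[k][1]
        p0=unproj(T,np.array(uv)/1.4,z)[:2]
        print(k,"init",p0.round(1))
        for nm,v in (("top",[(T,105)]),("side",[(S,85)]),("both",[(T,105),(S,85)])):
            if nm=="side" and k=="large": continue
            if nm=="both" and k=="large": continue
            try:
                r=fit(k,v,p0); print("  ",nm,r.x[:2].round(1),"yaw",np.degrees(r.x[2]).round(1),r.x[3:].round(2),"cost",round(r.fun,3)); out[k]=r.x
            except Exception as e: print(nm,"fail",e)
    pickle.dump(out,open("fit.pkl","wb"))
    for n,s in(("top",T),("side",S)):
        im=cv2.resize(s["pixels"][:,:,::-1],None,fx=3,fy=3,interpolation=cv2.INTER_CUBIC)
        for k,p in out.items():
            for P in polys(k,p):
                q=cv2.convexHull(((proj(s,P)+.5)*3-.5).astype(np.float32)); cv2.polylines(im,[np.round(q).astype(int)],True,(0,0,255),1)
        im= im[350:950,450:1450] if n=="top" else im[450:1050,450:1250]
        cv2.imwrite(f"pics/fit_{n}.png",cv2.resize(im,None,fx=.8,fy=.8) if n=="top" else im)
E
python3 fit.py
```

```text
oblong init [628.1 275.2]
   top [633.  280.2] yaw 105.9 [5.79] cost 0.035
   side [633.9 277.5] yaw 99.9 [5.29] cost 0.31
   both [633.9 279.6] yaw 107.1 [5.17] cost 0.381
large init [666.9  96.7]
   top [672.2  99.2] yaw -3.8 [5.34] cost 0.073
small init [ 589.2 -265. ]
   top [ 593.4 -266. ] yaw 1.4 [5.57] cost 0.058
   side [ 595.1 -269.7] yaw 5.4 [4.37] cost 0.535
   both [ 595.1 -268.7] yaw 7.8 [4.38] cost 0.686
square init [ 511.2 -418.8]
   top [ 516.4 -424.8] yaw 134.0 [6.22] cost 0.025
   side [ 519.3 -427.9] yaw 44.1 [5.6] cost 0.446
   both [ 517.8 -427.3] yaw 133.7 [5.8] cost 0.538
tl init [380.7 271.6]
   top [382.9 274.3] yaw -0.3 [] cost 0.065
   side [388.  275.4] yaw -6.9 [] cost 0.143
   both [385.8 273.5] yaw 2.2 [] cost 0.221
ts init [477.5  96.3]
   top [479.1  96.7] yaw 2.7 [] cost 0.109
   side [484.9  98.9] yaw -5.7 [] cost 0.167
   both [482.3  96.1] yaw 4.4 [] cost 0.288
tsq init [470.7 -78.9]
   top [473.8 -78.6] yaw 166.7 [] cost 0.126
   side [479.3 -75.8] yaw 78.2 [] cost 0.091
   both [477.5 -78.6] yaw 167.0 [] cost 0.228
tob init [653.6 -86.7]
   top [656.6 -84.9] yaw 150.1 [] cost 0.115
   side [662.3 -83. ] yaw 151.9 [] cost 0.108
   both [659.8 -85.4] yaw 152.1 [] cost 0.249
```

View pics/fit_top.png

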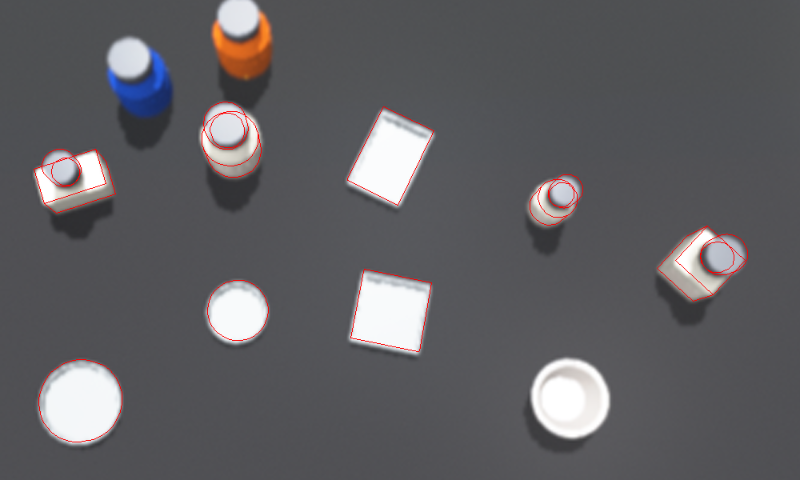

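View pics/fit_side.png

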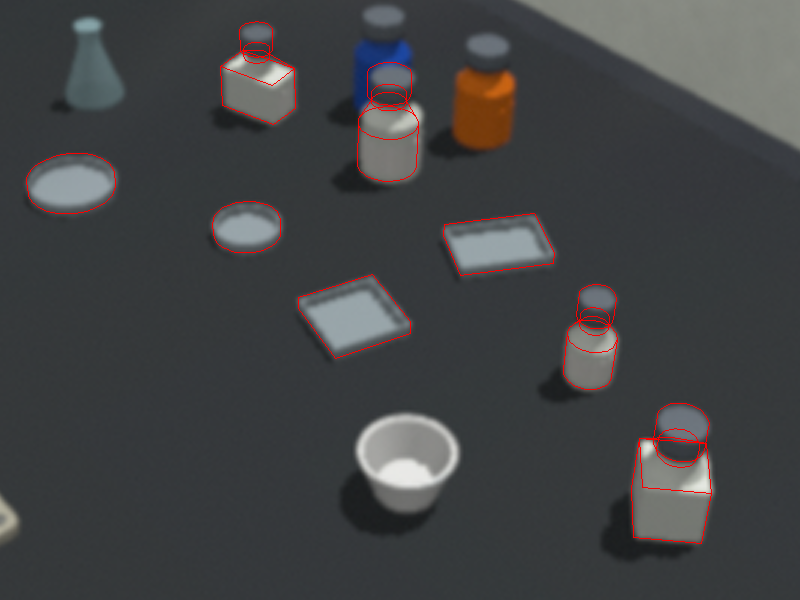

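```bash
cat > go.py <<'E'
# usage: go.py x y z yaw  -> shift in tool axes (m), turn about tool z (rad)
import sys
from h import *
from bench import r
from scipy.spatial.transform import Rotation as Ro
s=r.sense(); p=s["tool_pos"]; R=Ro.from_euler("xyz",s["tcp_rot"],degrees=True).as_matrix()
print("t",round(s["time"],2),"tcp",p.round(1),"rot",s["tcp_rot"].round(1),"gap",round(s["finger_gap"],1),"F",s["ft_force"].round(1),"j",s["joint_pos"].round(0))
if len(sys.argv)>4:
    a=[float(v) for v in sys.argv[1:5]]
    d=R.T@(np.array(a[:3])-p)/1000; w=-(a[3]-s["tcp_rot"][2]); w=(w+180)%360-180
    print("shift",d.round(4),"turn",round(np.radians(w),3),"deg",round(w,1))
E
python3 - <<'E'
from h import *
T=pickle.load(open("top0.pkl","rb"))
for k,uv,z in (("blue",(286,197),114),("orange",(349,173),114),("flask",(166,334),92),("mortar",(542,396),45)):
    print(k,unproj(T,np.array(uv)/1.4,z)[:2].round(0))
E
python3 go.py 673 98 150 200
```

```text
blue [747. 200.]
orange [791.  82.]
flask [500. 419.]
mortar [ 371. -265.]
t 0.1 tcp [258.4 541.  230.3] rot [-179.9   -0.   154.5] gap 85.3 F [ 0.4 -0.1  0. ] j [60.  8. 85.  0. 87. -5.]
shift [-0.5651 -0.2208  0.0806] turn -0.795 deg -45.5
```

```bash
python3 -m jog '[[-0.03,-0.012,0.004,0,1],[-0.07,-0.028,0.01,0,1],[-0.12,-0.047,0.017,0,1],[-0.165,-0.065,0.023,0,1],[-0.21,-0.083,0.03,0,1],[-0.255,-0.1,0.036,0,1],[-0.3,-0.117,0.042,0,1],[-0.345,-0.135,0.05,0,1],[-0.39,-0.153,0.055,0,1],[-0.435,-0.17,0.062,0,1],[-0.475,-0.186,0.068,0,1],[-0.515,-0.201,0.074,0,1],[-0.545,-0.213,0.078,0,1],[-0.565,-0.221,0.08,0,1],[-0.565,-0.221,0.08,0,1],[-0.565,-0.221,0.08,0,1]]' 40; python3 go.py 673 98 80 154.5
```

```text
time: 1.7
tool_pos: [672.4, 97.6, 149.8]
tcp_rot: [-179.9, -0.1, 154.4]
ft_force: [-0.3, 0.2, 0.9]
finger_gap: 85.2
t 1.7 tcp [672.4  97.6 149.8] rot [-1.799e+02 -1.000e-01  1.544e+02] gap 85.2 F [-0.3  0.2  0.9] j [  4.  22.  76.  -0.  81. -60.]
shift [-0.0004  0.0008  0.0698] turn -0.002 deg -0.1
```

```bash
cat > snap.py <<'E'
import sys
from h import *
from bench import r
tag=sys.argv[1]; n=sys.argv[2]; u,v,w,h=map(int,sys.argv[3:7])
s=r.snapshot(n); pickle.dump(s,open(tag+".pkl","wb"))
f=min(800/w,600/h)
cv2.imwrite(f"pics/{tag}.png",cv2.resize(s["pixels"][v:v+h,u:u+w,::-1],None,fx=f,fy=f,interpolation=cv2.INTER_CUBIC))
E
python3 snap.py a1 side 200 120 160 120
```

```text
(no output)
```

View pics/a1.png

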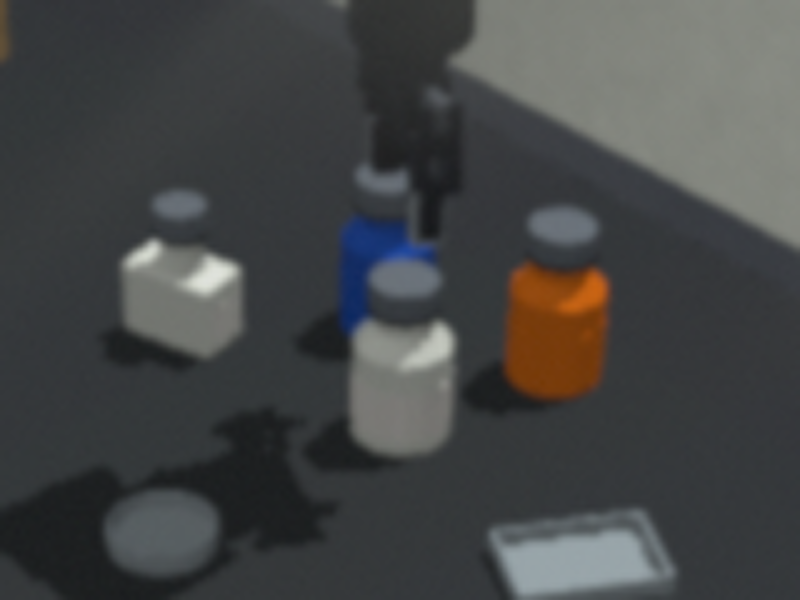

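Candidates for bottle_large (top pixels in the 1.4x picture): white (342,237), blue (286,197), orange (349,173). White is the one. In this crop the gripper stands over the white bottle, whose cap is at (405,275). I'll descend and grip.

```bash
python3 -m jog '[[0,0.001,0.01,0,1],[0,0.001,0.03,0,1],[0,0.001,0.05,0,1],[0,0.001,0.062,0,1],[0,0.001,0.07,0,1],[0,0.001,0.07,0,1],[0,0.001,0.07,0,0],[0,0.001,0.07,0,0],[0,0.001,0.07,0,0],[0,0.001,0.07,0,0],[0,0.001,0.07,0,0],[0,0.001,0.07,0,0],[0,0.001,0.07,0,0],[0,0.001,0.07,0,0]]' 50; python3 snap.py a2 side 200 120 160 120
```

```text
time: 3.15
tool_pos: [673.4, 98.8, 81.6]
tcp_rot: [-179.9, 0.0, 154.4]
ft_force: [-1.2, -1.9, 5.9]
finger_gap: 45.1
```

View pics/a2.png

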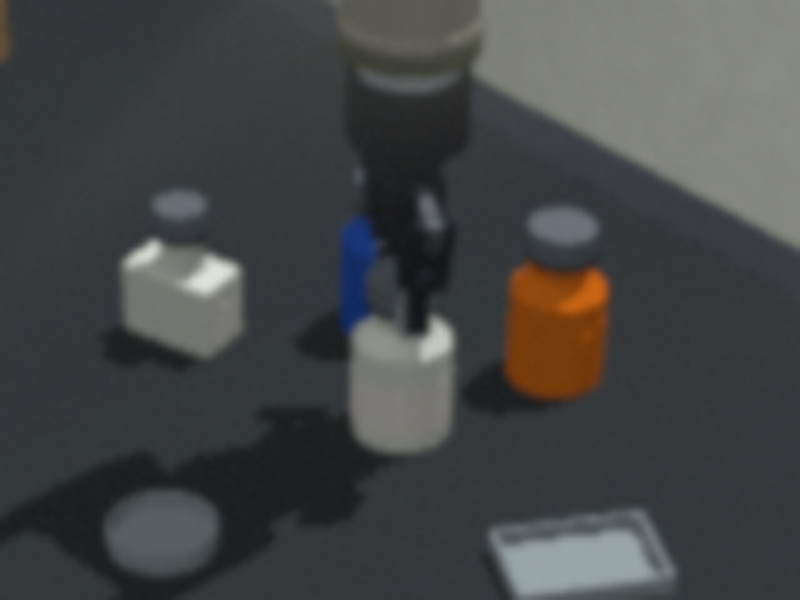

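```bash
python3 -m jog '[[0,0,-0.005,0,0],[0,0,-0.015,0,0],[0,0,-0.03,0,0],[0,0,-0.045,0,0],[0,0,-0.055,0,0],[0,0,-0.06,0,0],[0,0,-0.06,0,0]]'; python3 go.py 386 274 141.6 154.5;  python3 snap.py a3 side 200 120 160 120
```

```text
time: 3.9
tool_pos: [674.2, 99.0, 143.2]
tcp_rot: [-180.0, 0.1, 154.4]
ft_force: [-0.0, 0.5, -2.5]
finger_gap: 44.8
t 3.9 tcp [674.2  99.  143.2] rot [-1.800e+02  1.000e-01  1.544e+02] gap 44.8 F [-0.   0.5 -2.5] j [  4.  23.  77.  -0.  81. -60.]
shift [0.3355 0.0336 0.0007] turn -0.001 deg -0.1
```

View pics/a3.png

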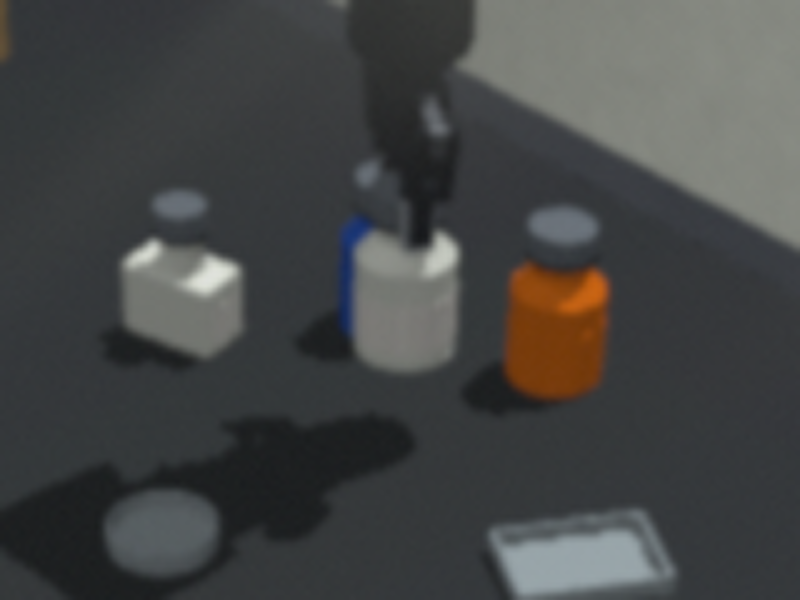

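```bash
python3 -m jog '[[0.004,0,0,0,0],[0.012,0.001,0,0,0],[0.026,0.002,0,0,0],[0.046,0.004,0,0,0],[0.07,0.007,0,0,0],[0.096,0.009,0,0,0],[0.124,0.012,0,0,0],[0.152,0.015,0,0,0],[0.18,0.018,0,0,0],[0.208,0.021,0,0,0],[0.236,0.024,0,0,0],[0.262,0.026,0,0,0],[0.286,0.029,0,0,0],[0.306,0.031,0,0,0],[0.32,0.032,0,0,0],[0.329,0.033,0,0,0],[0.334,0.0335,0,0,0],[0.3355,0.0335,0,0,0],[0.3355,0.0335,0,0,0],[0.3355,0.0335,0,0,0]]'; python3 go.py 386 274 87 154.5;  python3 snap.py a4 side 100 140 160 120
```

```text
time: 5.95
tool_pos: [385.9, 273.6, 141.6]
tcp_rot: [-180.0, 0.1, 154.4]
ft_force: [-0.5, -0.9, -3.8]
finger_gap: 44.9
t 5.95 tcp [385.9 273.6 141.6] rot [-1.800e+02  1.000e-01  1.544e+02] gap 44.9 F [-0.5 -0.9 -3.8] j [ 29.  -9. 111.  -0.  78. -35.]
shift [0.0001 0.0005 0.0546] turn -0.002 deg -0.1
```

View pics/a4.png

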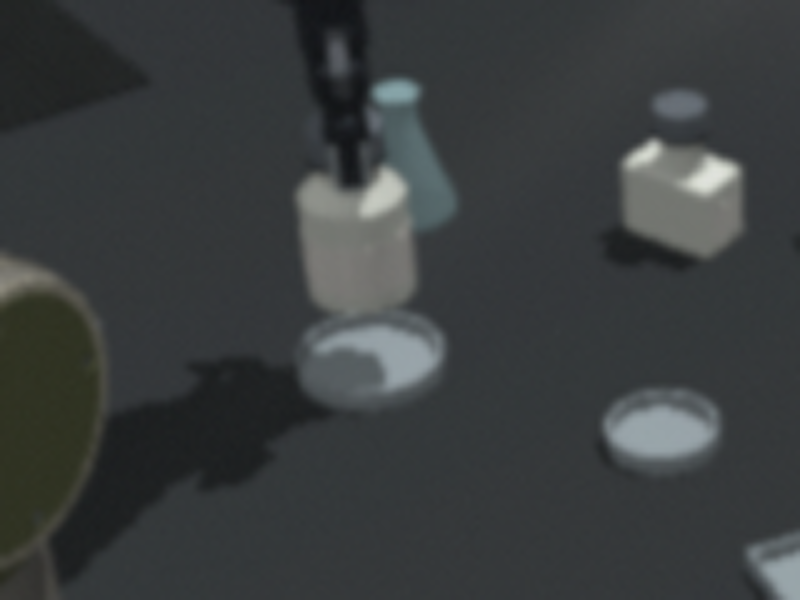

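```bash
python3 -m jog '[[0,0,0.005,0,0],[0,0,0.015,0,0],[0,0,0.028,0,0],[0,0,0.04,0,0],[0,0,0.048,0,0],[0,0,0.052,0,0],[0,0,0.054,0,0],[0,0,0.055,0,0],[0,0,0.056,0,0],[0,0,0.056,0,0],[0,0,0.056,0,0]]'; python3 snap.py a5 side 100 140 160 120
```

```text
time: 7.1
tool_pos: [386.1, 273.6, 85.9]
tcp_rot: [-180.0, 0.1, 154.4]
ft_force: [-0.5, 0.5, -3.3]
finger_gap: 44.7
```

View pics/a5.png

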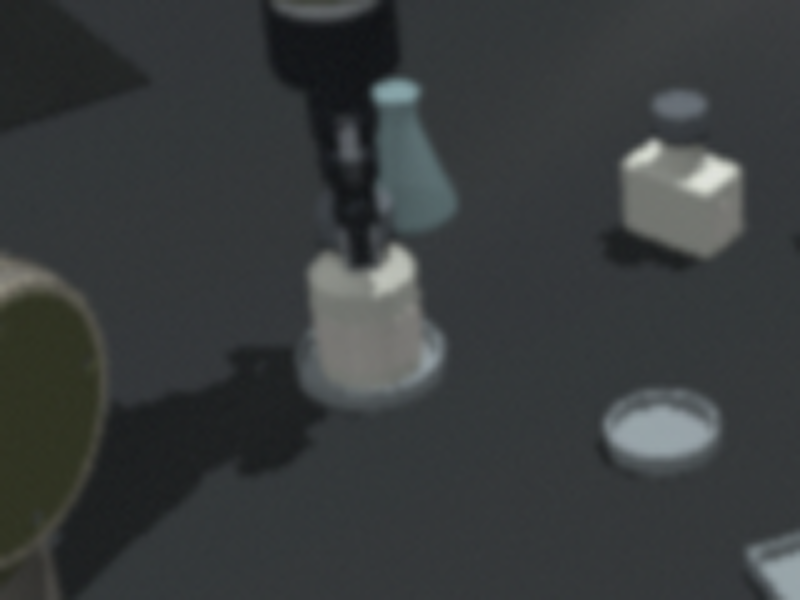

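Inside the rim; the force (−3.3) says it hasn't touched yet. I'll lower it 1 mm at a time.

```bash
python3 -m jog '[[0,0,0.0005,0,0],[0,0,0.001,0,0],[0,0,0.001,0,0]]'; python3 -m jog '[[0,0,0.0005,0,0],[0,0,0.001,0,0],[0,0,0.001,0,0]]'
```

```text
time: 7.45
tool_pos: [386.5, 273.6, 85.6]
tcp_rot: [180.0, 0.1, 154.4]
ft_force: [-0.7, -1.8, 3.3]
finger_gap: 44.5
time: 7.75
tool_pos: [386.9, 273.5, 85.5]
tcp_rot: [180.0, 0.2, 154.4]
ft_force: [-4.0, -4.2, 10.8]
finger_gap: 44.9
```

```bash
python3 -m jog '[[0,0,0,0,1],[0,0,0,0,1],[0,0,0,0,1],[0,0,0,0,1],[0,0,0,0,1],[0,0,0,0,1],[0,0,-0.02,0,1],[0,0,-0.06,0,1],[0,0,-0.1,0,1],[0,0,-0.11,0,1],[0,0,-0.11,0,1]]'; python3 go.py 595 -269 195 100; python3 snap.py a6 side 100 140 160 120
```

```text
time: 8.85
tool_pos: [388.0, 274.5, 198.0]
tcp_rot: [179.8, 0.3, 154.4]
ft_force: [-0.6, 0.0, -0.3]
finger_gap: 85.5
t 8.85 tcp [388.  274.5 198. ] rot [179.8   0.3 154.4] gap 85.5 F [-0.6  0.  -0.3] j [ 29. -12. 107.  -0.  84. -35.]
shift [-0.4214 -0.4008  0.0038] turn 0.95 deg 54.4
```

View pics/a6.png

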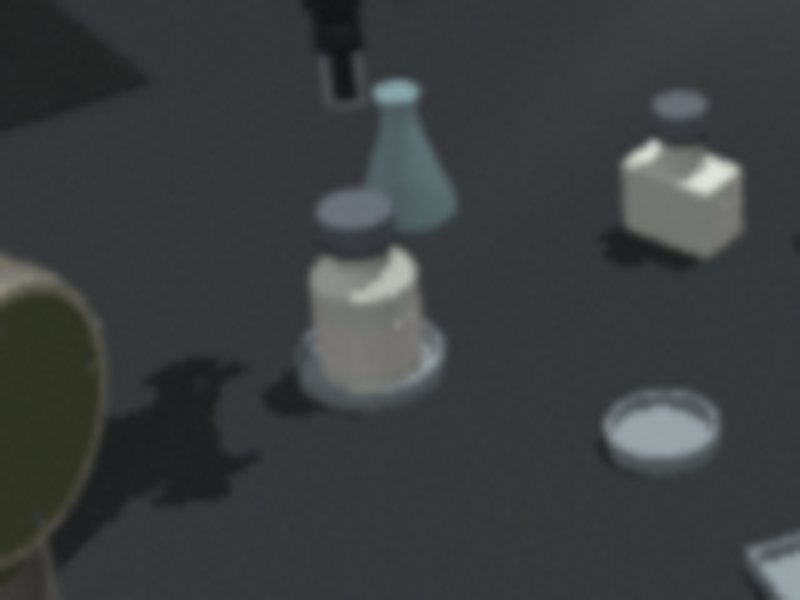

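```bash
python3 -m jog '[[-0.011,-0.01,0,0,1],[-0.032,-0.03,0,0,1],[-0.06,-0.057,0,0,1],[-0.09,-0.086,0,0,1],[-0.12,-0.114,0,0,1],[-0.15,-0.143,0,0,1],[-0.18,-0.171,0.003,0,1],[-0.21,-0.2,0.01,0,1],[-0.24,-0.228,0.02,0,1],[-0.27,-0.257,0.03,0,1],[-0.3,-0.285,0.04,0,1],[-0.33,-0.314,0.05,0,1],[-0.36,-0.342,0.055,0,1],[-0.388,-0.369,0.06,0,1],[-0.408,-0.388,0.063,0,1],[-0.419,-0.398,0.065,0,1],[-0.4214,-0.4008,0.065,0,1],[-0.4214,-0.4008,0.065,0,1],[-0.4214,-0.4008,0.065,0,1]]'; python3 go.py 595 -269 56 154.4;  python3 snap.py b1 side 260 180 160 120
```

```text
time: 10.8
tool_pos: [593.5, -268.5, 130.9]
tcp_rot: [179.9, 0.1, 154.4]
ft_force: [0.3, -0.7, -0.2]
finger_gap: 85.4
t 10.8 tcp [ 593.5 -268.5  130.9] rot [1.799e+02 1.000e-01 1.544e+02] gap 85.4 F [ 0.3 -0.7 -0.2] j [-29.  19.  83.   0.  78. -93.]
shift [-0.0014  0.      0.0749] turn 0.001 deg 0.0
```

View pics/b1.png

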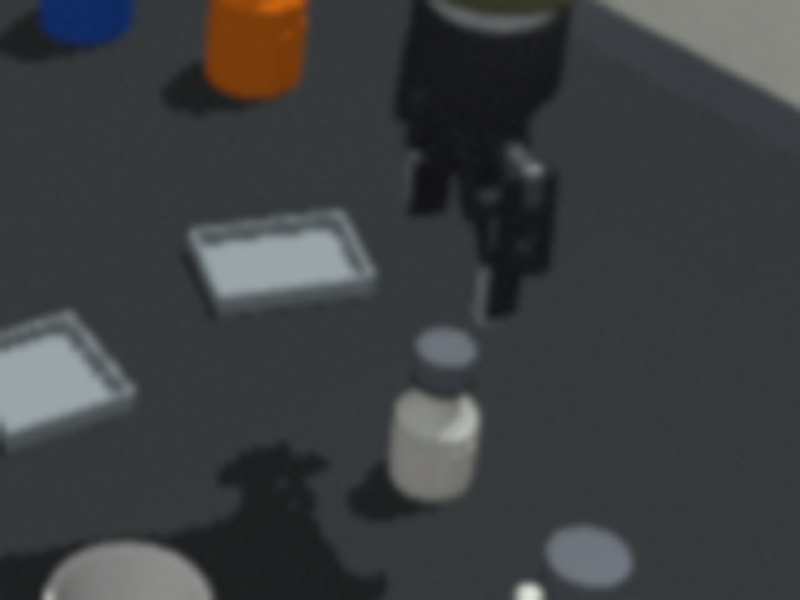

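```bash
python3 -m jog '[[-0.001,0,0.01,0,1],[-0.001,0,0.03,0,1],[-0.001,0,0.05,0,1],[-0.001,0,0.065,0,1],[-0.001,0,0.073,0,1],[-0.001,0,0.074,0,1],[-0.001,0,0.074,0,0],[-0.001,0,0.074,0,0],[-0.001,0,0.074,0,0],[-0.001,0,0.074,0,0],[-0.001,0,0.074,0,0],[-0.001,0,0.074,0,0],[-0.001,0,0.074,0,0],[-0.001,0,0.074,0,0]]' 40;python3 go.py; python3 snap.py b2 side 260 180 160 120
```

```text
time: 12.25
tool_pos: [595.5, -269.3, 58.5]
tcp_rot: [179.9, 0.3, 154.4]
ft_force: [-0.4, -0.4, 5.4]
finger_gap: 30.6
t 12.25 tcp [ 595.5 -269.3   58.5] rot [179.9   0.3 154.4] gap 30.6 F [-0.4 -0.4  5.4] j [-29.  23.  85.   0.  71. -93.]
```

View pics/b2.png

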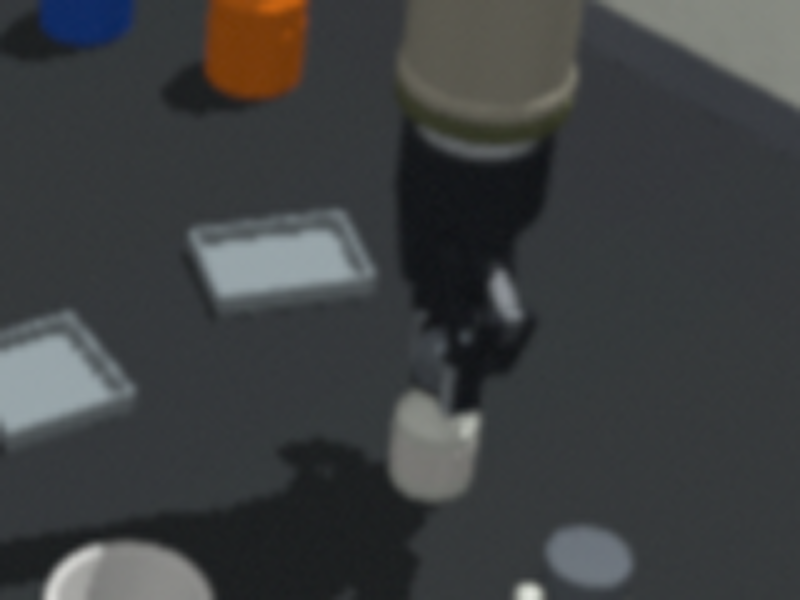

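```bash
python3 -m jog '[[0,0,-0.005,0,0],[0,0,-0.015,0,0],[0,0,-0.03,0,0],[0,0,-0.045,0,0],[0,0,-0.055,0,0],[0,0,-0.06,0,0],[0,0,-0.06,0,0]]'; python3 go.py 482 96.5 118 154.4
```

```text
time: 13.0
tool_pos: [595.9, -269.7, 120.0]
tcp_rot: [179.9, 0.4, 154.5]
ft_force: [-0.1, -0.3, -1.3]
finger_gap: 31.2
t 13.0 tcp [ 595.9 -269.7  120. ] rot [179.9   0.4 154.5] gap 31.2 F [-0.1 -0.3 -1.3] j [-29.  19.  83.   0.  77. -93.]
shift [0.2607 0.2812 0.0006] turn 0.001 deg 0.1
```

```bash
python3 -m jog '[[0.003,0.003,0,0,0],[0.01,0.011,0,0,0],[0.022,0.024,0,0,0],[0.038,0.041,0,0,0],[0.056,0.06,0,0,0],[0.076,0.082,0,0,0],[0.097,0.105,0,0,0],[0.118,0.127,0,0,0],[0.14,0.151,0,0,0],[0.161,0.174,0,0,0],[0.182,0.196,0,0,0],[0.202,0.218,0,0,0],[0.22,0.237,0,0,0],[0.236,0.255,0,0,0],[0.248,0.268,0,0,0],[0.256,0.276,0,0,0],[0.26,0.28,0,0,0],[0.2607,0.2812,0,0,0],[0.2607,0.2812,0,0,0]]'; python3 go.py 482 96.5 64 154.4;  python3 snap.py b3 side 160 140 160 120
```

```text
time: 14.9
tool_pos: [482.1, 96.2, 118.5]
tcp_rot: [179.9, 0.4, 154.5]
ft_force: [-0.3, 0.1, -0.3]
finger_gap: 30.7
t 14.9 tcp [482.1  96.2 118.5] rot [179.9   0.4 154.5] gap 30.7 F [-0.3  0.1 -0.3] j [  5.  -5. 110.  -0.  75. -59.]
shift [0.0006 0.0002 0.0545] turn 0.001 deg 0.1
```

View pics/b3.png

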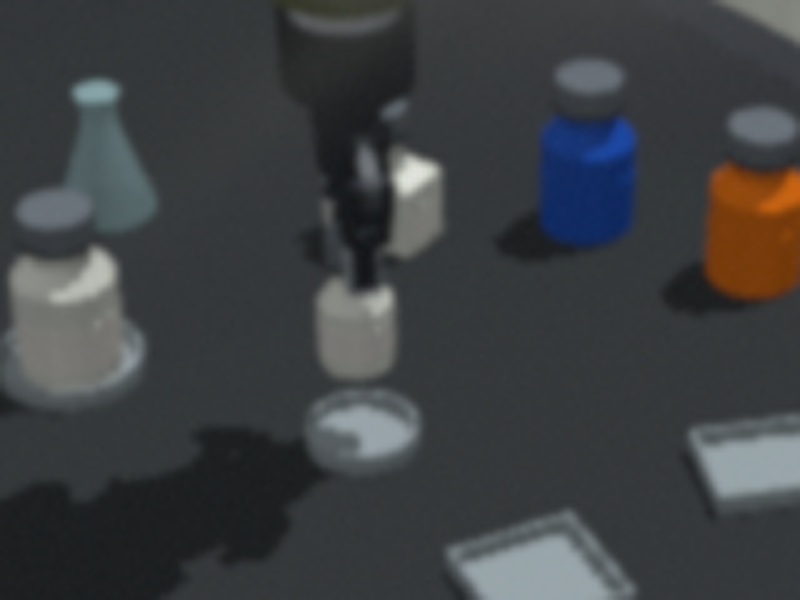

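```bash
python3 -m jog '[[0,0,0.005,0,0],[0,0,0.015,0,0],[0,0,0.028,0,0],[0,0,0.04,0,0],[0,0,0.048,0,0],[0,0,0.052,0,0],[0,0,0.054,0,0],[0,0,0.055,0,0],[0,0,0.055,0,0],[0,0,0.056,0,0],[0,0,0.056,0,0]]'; python3 -m jog '[[0,0,0.0005,0,0],[0,0,0.001,0,0],[0,0,0.001,0,0]]'
```

```text
time: 16.05
tool_pos: [482.8, 95.9, 62.8]
tcp_rot: [179.9, 0.4, 154.4]
ft_force: [0.0, 0.0, -0.9]
finger_gap: 31.3
time: 16.35
tool_pos: [483.3, 95.9, 62.4]
tcp_rot: [179.9, 0.5, 154.4]
ft_force: [-2.1, -0.3, 4.7]
finger_gap: 31.1
```

```bash
python3 -m jog '[[0,0,0,0,1],[0,0,0,0,1],[0,0,0,0,1],[0,0,0,0,1],[0,0,0,0,1],[0,0,0,0,1],[0,0,-0.02,0,1],[0,0,-0.06,0,1],[0,0,-0.1,0,1],[0,0,-0.12,0,1],[0,0,-0.12,0,1]]'; python3 go.py 518 -427 150 154.4; python3 snap.py b4 side 160 140 160 120
```

```text
time: 17.45
tool_pos: [484.8, 96.4, 186.8]
tcp_rot: [179.7, 0.8, 154.4]
ft_force: [0.4, -0.2, -0.3]
finger_gap: 85.5
t 17.45 tcp [484.8  96.4 186.8] rot [179.7   0.8 154.4] gap 85.5 F [ 0.4 -0.2 -0.3] j [  5.  -9. 106.  -0.  82. -59.]
shift [-0.2553 -0.458   0.038 ] turn 0.001 deg 0.0
```

View pics/b4.png

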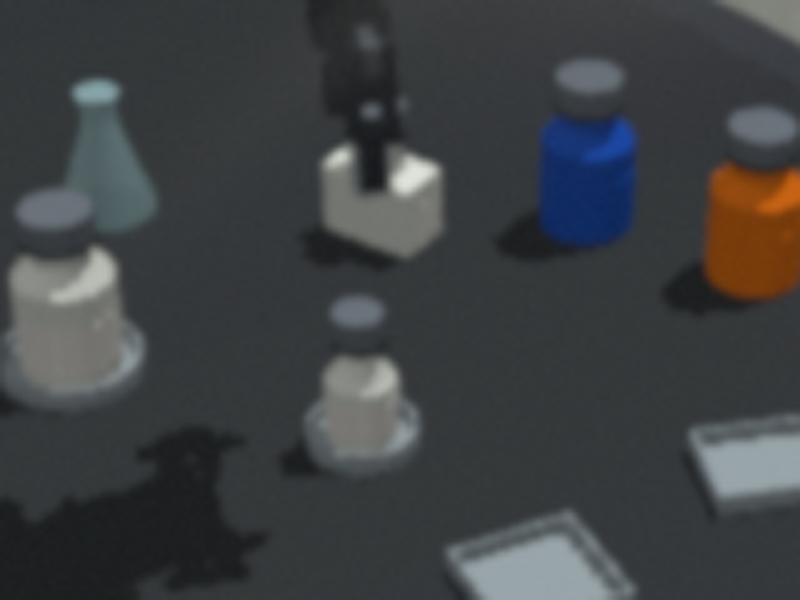

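```bash
python3 -m jog '[[-0.006,-0.011,0,0,1],[-0.018,-0.033,0,0,1],[-0.035,-0.063,0,0,1],[-0.054,-0.096,0,0,1],[-0.073,-0.13,0,0,1],[-0.092,-0.164,0,0,1],[-0.111,-0.198,0.003,0,1],[-0.13,-0.232,0.008,0,1],[-0.149,-0.266,0.014,0,1],[-0.168,-0.3,0.02,0,1],[-0.187,-0.334,0.026,0,1],[-0.206,-0.368,0.031,0,1],[-0.223,-0.4,0.035,0,1],[-0.238,-0.427,0.037,0,1],[-0.248,-0.446,0.038,0,1],[-0.254,-0.456,0.038,0,1],[-0.2553,-0.458,0.038,0,1],[-0.2553,-0.458,0.038,0,1],[-0.2553,-0.458,0.038,0,1]]'; python3 go.py 518 -427 75 154.4;  python3 snap.py c1 top 360 130 160 120
```

```text
time: 19.4
tool_pos: [516.7, -426.1, 147.4]
tcp_rot: [179.8, 0.6, 154.5]
ft_force: [0.6, 0.0, 0.6]
finger_gap: 85.6
t 19.4 tcp [ 516.7 -426.1  147.4] rot [179.8   0.6 154.5] gap 85.6 F [0.6 0.  0.6] j [ -44.   20.   79.    0.   80. -109.]
shift [-0.0008 -0.0006  0.0724] turn 0.001 deg 0.1
```

View pics/c1.png

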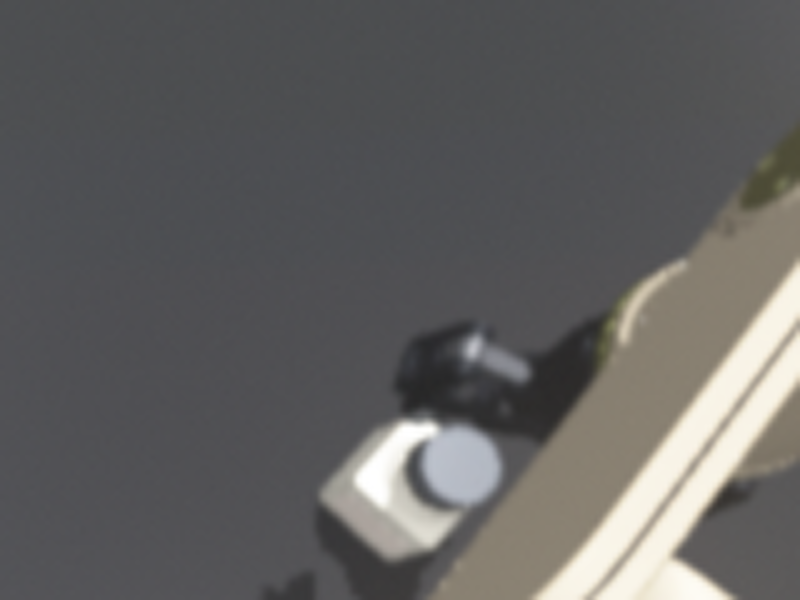

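```bash
python3 -m jog '[[-0.001,-0.0005,0.01,0,1],[-0.001,-0.0005,0.03,0,1],[-0.001,-0.0005,0.05,0,1],[-0.001,-0.0005,0.065,0,1],[-0.001,-0.0005,0.072,0,1],[-0.001,-0.0005,0.072,0,1],[-0.001,-0.0005,0.072,0,0],[-0.001,-0.0005,0.072,0,0],[-0.001,-0.0005,0.072,0,0],[-0.001,-0.0005,0.072,0,0],[-0.001,-0.0005,0.072,0,0],[-0.001,-0.0005,0.072,0,0],[-0.001,-0.0005,0.072,0,0],[-0.001,-0.0005,0.072,0,0]]' 50;python3 go.py; python3 snap.py c2 side 290 220 160 120
```

```text
time: 20.85
tool_pos: [519.0, -427.8, 77.1]
tcp_rot: [179.8, 0.8, 154.5]
ft_force: [-0.6, -0.6, 5.9]
finger_gap: 38.6
t 20.85 tcp [ 519.  -427.8   77.1] rot [179.8   0.8 154.5] gap 38.6 F [-0.6 -0.6  5.9] j [ -44.   24.   82.    0.   73. -109.]
```

View pics/c2.png

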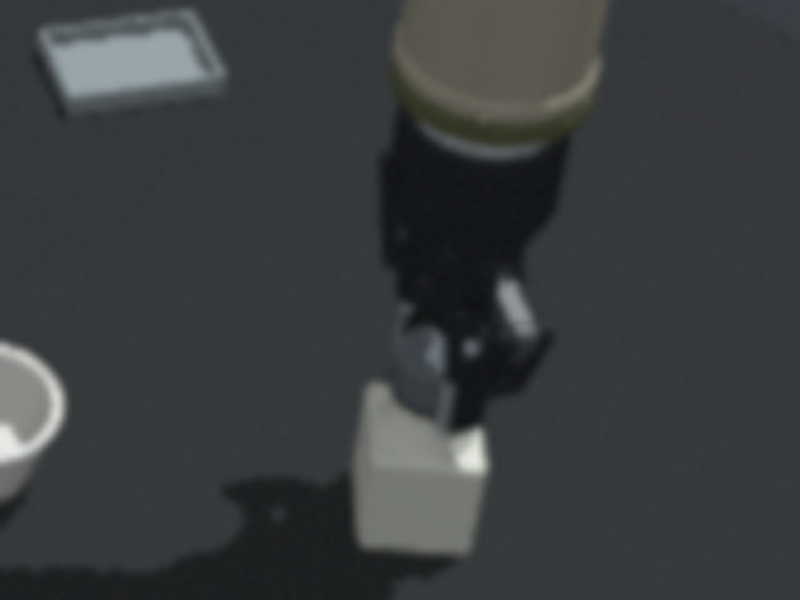

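```bash
python3 -m jog '[[0,0,-0.005,0,0],[0,0,-0.015,0,0],[0,0,-0.03,0,0],[0,0,-0.045,0,0],[0,0,-0.06,0,0],[0,0,-0.068,0,0],[0,0,-0.07,0,0],[0,0,-0.07,0,0]]'; python3 go.py 478 -78.5 147 187.8
```

```text
time: 21.7
tool_pos: [518.1, -427.7, 147.4]
tcp_rot: [179.8, 0.8, 154.5]
ft_force: [-0.3, 0.7, -3.4]
finger_gap: 38.6
t 21.7 tcp [ 518.1 -427.7  147.4] rot [179.8   0.8 154.5] gap 38.6 F [-0.3  0.7 -3.4] j [ -44.   21.   79.    0.   80. -109.]
shift [ 0.1866  0.2979 -0.0013] turn -0.581 deg -33.3
```

```bash
python3 -m jog '[[0.002,0.003,0,0,0],[0.007,0.011,0,-0.01,0],[0.015,0.024,0,-0.03,0],[0.026,0.041,0,-0.06,0],[0.039,0.062,0,-0.1,0],[0.053,0.085,0,-0.15,0],[0.068,0.109,0,-0.2,0],[0.083,0.133,0,-0.25,0],[0.098,0.157,0,-0.3,0],[0.113,0.181,0,-0.35,0],[0.128,0.205,0,-0.4,0],[0.143,0.229,0,-0.45,0],[0.156,0.25,0,-0.5,0],[0.168,0.269,0,-0.54,0],[0.177,0.283,0,-0.565,0],[0.183,0.293,0,-0.578,0],[0.186,0.297,0,-0.581,0],[0.1866,0.298,0,-0.581,0],[0.1866,0.298,0,-0.581,0],[0.1866,0.298,0,-0.581,0]]'; python3 go.py 478 -78.5 82 187.8;  python3 snap.py c3 side 190 160 160 120
```

```text
time: 23.7
tool_pos: [478.2, -79.0, 145.7]
tcp_rot: [-179.7, 0.8, -172.3]
ft_force: [0.7, -0.2, -2.8]
finger_gap: 38.5
t 23.7 tcp [478.2 -79.  145.7] rot [-179.7    0.8 -172.3] gap 38.5 F [ 0.7 -0.2 -2.8] j [ -15.   -8.  110.    0.   77. -113.]
shift [0.0009 0.0009 0.0637] turn -0.001 deg -0.1
```

View pics/c3.png

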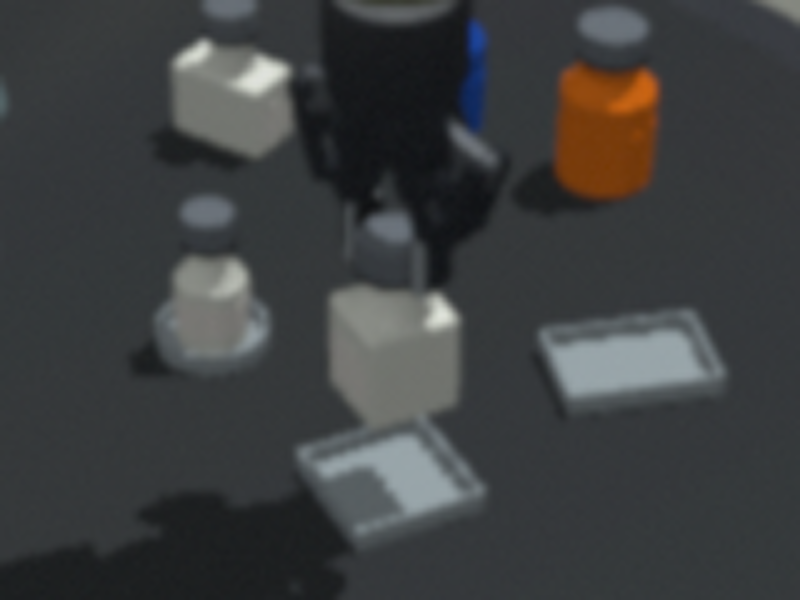

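```bash
python3 - <<'E'
from h import *
s=pickle.load(open("c3.pkl","rb"))
im=s["pixels"][160:280,190:350,::-1]; im=cv2.resize(im,None,fx=5,fy=5,interpolation=cv2.INTER_CUBIC)
for yaw,c in((77,(0,0,255)),(69,(0,255,0))):
    for z in (68.6,68.6+52):
        q=proj(s,place(lift(rect(54,54),z),478,-79,np.radians(yaw)))
        cv2.polylines(im,[np.round((q-[190,160]+.5)*5).astype(int)],True,c,1)
for yaw in (77,):
    for a in (78,72):
        q=proj(s,place(lift(rect(a,a),14),477.5,-78.6,np.radians(yaw)))
        cv2.polylines(im,[np.round((q-[190,160]+.5)*5).astype(int)],True,(0,0,255),1)
cv2.imwrite("pics/c3o.png",im)
E
```

```text
(no output)
```

View pics/c3o.png

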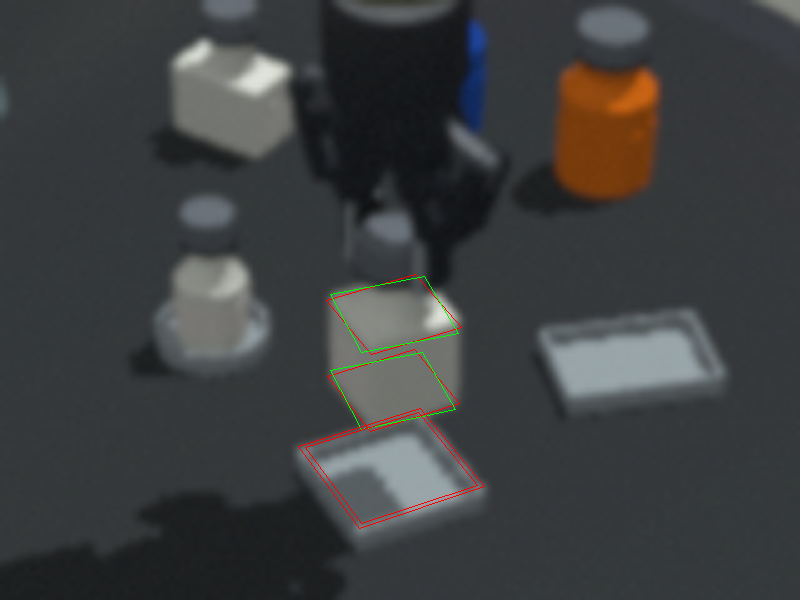

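```bash
python3 -m jog '[[0,0,0.005,0,0],[0,0,0.015,0,0],[0,0,0.03,0,0],[0,0,0.045,0,0],[0.0005,0,0.055,0,0],[0.0005,0,0.06,0,0],[0.0005,0,0.062,0,0],[0.0005,0,0.063,0,0],[0.0005,0,0.064,0,0],[0.0005,0,0.064,0,0],[0.0005,0,0.064,0,0]]';  python3 snap.py c4 side 190 160 160 120
```

```text
time: 24.85
tool_pos: [478.9, -79.4, 82.1]
tcp_rot: [-179.7, 0.8, -172.3]
ft_force: [0.5, 0.1, -2.6]
finger_gap: 38.9
```

View pics/c4.png

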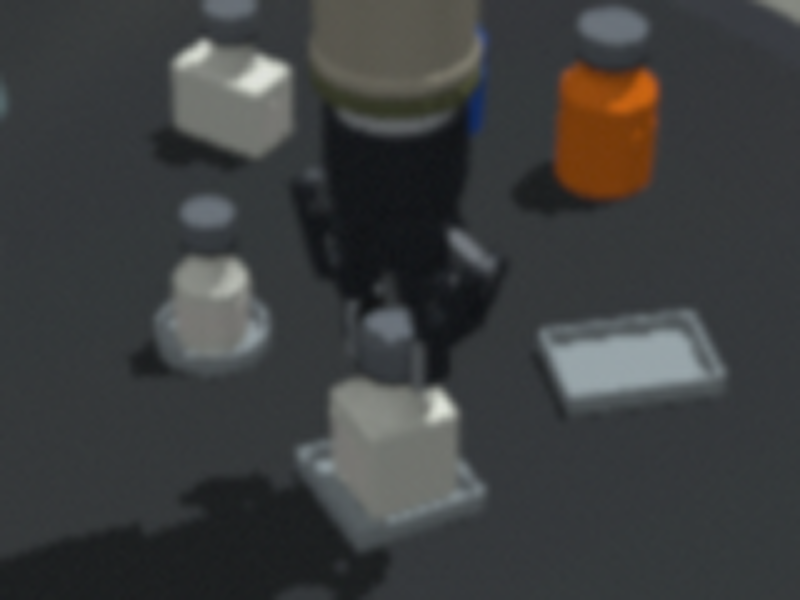

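```bash
python3 -m jog '[[0,0,0.0005,0,0],[0,0,0.001,0,0],[0,0,0.001,0,0]]';python3 -m jog '[[0,0,0.0005,0,0],[0,0,0.001,0,0],[0,0,0.001,0,0]]'
```

```text
time: 25.2
tool_pos: [479.0, -79.5, 81.3]
tcp_rot: [-179.7, 0.8, -172.3]
ft_force: [0.0, -0.9, -1.9]
finger_gap: 38.8
time: 25.5
tool_pos: [479.6, -79.5, 81.2]
tcp_rot: [-179.6, 0.9, -172.3]
ft_force: [-1.7, -0.4, 5.0]
finger_gap: 39.0
```

Contact. Release and rise.

```bash
python3 -m jog '[[0,0,0,0,1],[0,0,0,0,1],[0,0,0,0,1],[0,0,0,0,1],[0,0,0,0,1],[0,0,0,0,1],[0,0,-0.02,0,1],[0,0,-0.06,0,1],[0,0,-0.1,0,1],[0,0,-0.13,0,1],[0,0,-0.14,0,1],[0,0,-0.14,0,1]]'; python3 go.py 634 279.5 160 154.4; python3 snap.py c5 side 190 160 160 120
```

```text
time: 26.7
tool_pos: [478.4, -79.3, 222.9]
tcp_rot: [-179.6, 1.1, -172.3]
ft_force: [-0.0, -0.2, -0.6]
finger_gap: 85.5
t 26.7 tcp [478.4 -79.3 222.9] rot [-179.6    1.1 -172.3] gap 85.5 F [-0.  -0.2 -0.6] j [ -15.  -12.  105.    0.   86. -113.]
shift [-0.2012  0.3351  0.0641] turn 0.582 deg 33.3
```

View pics/c5.png

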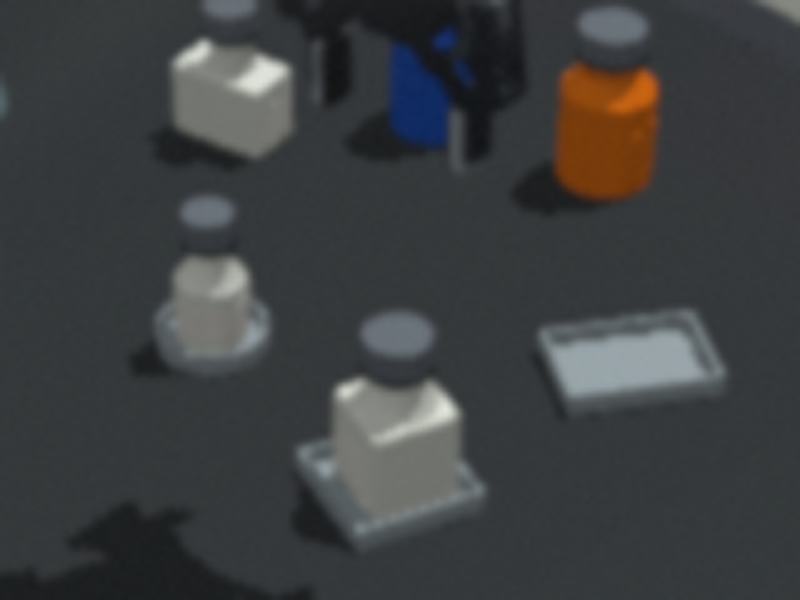

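```bash
python3 -m jog '[[-0.006,0.01,0,0.02,1],[-0.018,0.03,0,0.06,1],[-0.034,0.057,0,0.11,1],[-0.052,0.087,0,0.16,1],[-0.07,0.117,0.003,0.21,1],[-0.088,0.147,0.01,0.26,1],[-0.106,0.177,0.02,0.31,1],[-0.124,0.207,0.03,0.36,1],[-0.142,0.237,0.04,0.41,1],[-0.16,0.267,0.05,0.46,1],[-0.176,0.294,0.057,0.51,1],[-0.189,0.315,0.062,0.55,1],[-0.198,0.33,0.064,0.575,1],[-0.2012,0.335,0.064,0.582,1],[-0.2012,0.335,0.064,0.582,1],[-0.2012,0.335,0.064,0.582,1],[-0.2012,0.335,0.064,0.582,1]]'; python3 go.py 634 279.5 69 154.4;  python3 snap.py d1 side 160 110 160 120
```

```text
time: 28.45
tool_pos: [632.7, 278.7, 157.9]
tcp_rot: [179.8, 1.0, 154.3]
ft_force: [0.7, 0.2, -0.1]
finger_gap: 85.5
t 28.45 tcp [632.7 278.7 157.9] rot [179.8   1.  154.3] gap 85.5 F [ 0.7  0.2 -0.1] j [ 20.  23.  75.  -1.  82. -44.]
shift [0.0007 0.001  0.0889] turn -0.001 deg -0.1
```

View pics/d1.png

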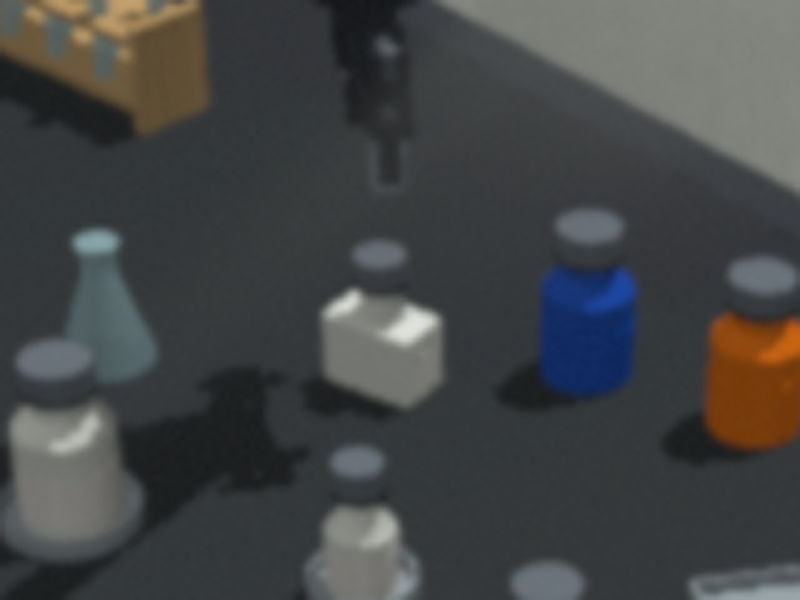

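```bash
python3 -m jog '[[0,0.001,0.01,0,1],[0,0.001,0.035,0,1],[0,0.001,0.06,0,1],[0,0.001,0.08,0,1],[0,0.001,0.088,0,1],[0,0.001,0.088,0,1],[0,0.001,0.088,0,0],[0,0.001,0.088,0,0],[0,0.001,0.088,0,0],[0,0.001,0.088,0,0],[0,0.001,0.088,0,0],[0,0.001,0.088,0,0],[0,0.001,0.088,0,0],[0,0.001,0.088,0,0]]' 50;python3 go.py; python3 snap.py d2 side 160 110 160 120
```

```text
time: 29.9
tool_pos: [635.6, 279.3, 71.5]
tcp_rot: [179.7, 1.1, 154.3]
ft_force: [-0.5, -1.8, 6.8]
finger_gap: 34.8
t 29.9 tcp [635.6 279.3  71.5] rot [179.7   1.1 154.3] gap 34.8 F [-0.5 -1.8  6.8] j [ 20.  28.  78.  -1.  73. -44.]
```

View pics/d2.png

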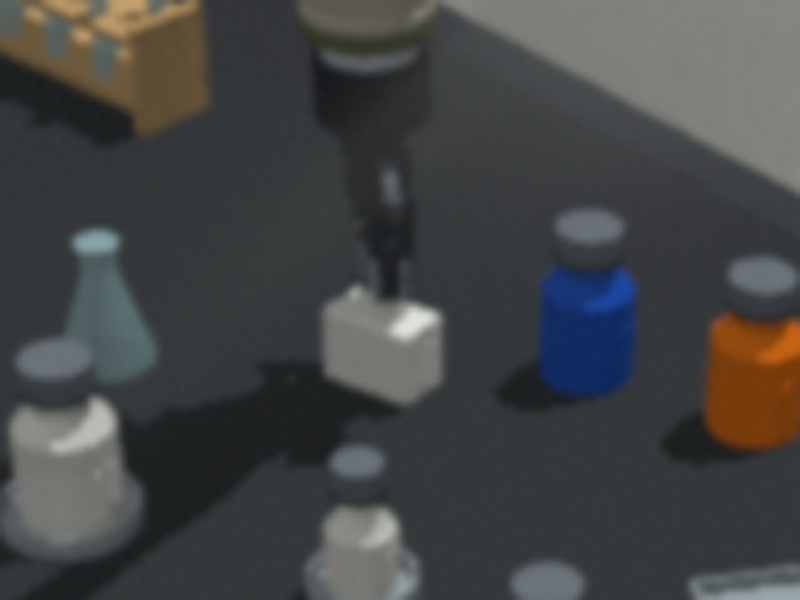

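```bash
python3 -m jog '[[0,0,-0.005,0,0],[0,0,-0.015,0,0],[0,0,-0.03,0,0],[0,0,-0.045,0,0],[0,0,-0.06,0,0],[0,0,-0.068,0,0],[0,0,-0.07,0,0],[0,0,-0.07,0,0]]'; python3 go.py 660.5 -85.5 141 199.3
```

```text
time: 30.75
tool_pos: [634.5, 279.7, 142.0]
tcp_rot: [179.7, 1.1, 154.3]
ft_force: [-0.6, -0.2, -1.6]
finger_gap: 35.3
t 30.75 tcp [634.5 279.7 142. ] rot [179.7   1.1 154.3] gap 35.3 F [-0.6 -0.2 -1.6] j [ 20.  24.  75.  -1.  80. -44.]
shift [-0.1816 -0.3179  0.0028] turn -0.785 deg -45.0
```

```bash
python3 -m jog '[[-0.002,-0.003,0,0,0],[-0.006,-0.011,0,-0.015,0],[-0.014,-0.024,0,-0.045,0],[-0.024,-0.042,0,-0.09,0],[-0.037,-0.064,0,-0.15,0],[-0.051,-0.089,0,-0.21,0],[-0.065,-0.114,0,-0.275,0],[-0.079,-0.139,0.001,-0.34,0],[-0.094,-0.164,0.001,-0.405,0],[-0.108,-0.189,0.001,-0.47,0],[-0.122,-0.214,0.001,-0.535,0],[-0.136,-0.239,0.002,-0.6,0],[-0.15,-0.263,0.002,-0.66,0],[-0.162,-0.284,0.002,-0.71,0],[-0.172,-0.301,0.002,-0.75,0],[-0.178,-0.312,0.002,-0.775,0],[-0.181,-0.317,0.002,-0.785,0],[-0.1816,-0.318,0.002,-0.785,0],[-0.1816,-0.318,0.002,-0.785,0],[-0.1816,-0.318,0.002,-0.785,0]]'; python3 go.py 660.5 -85.5 76 199.3;  python3 snap.py d3 side 230 140 160 120; python3 - <<'E'
from h import *
s=pickle.load(open("d3.pkl","rb"))
im=s["pixels"][140:260,230:390,::-1]; im=cv2.resize(im,None,fx=5,fy=5,interpolation=cv2.INTER_CUBIC)
for z in (70,70+52):
    q=proj(s,place(lift(rect(72,42),z),660,-85.5,np.radians(152)))
    cv2.polylines(im,[np.round((q-[230,140]+.5)*5).astype(int)],True,(0,0,255),1)
for a,b in ((96,66),(90,60)):
    q=proj(s,place(lift(rect(a,b),14),659.8,-85.4,np.radians(152)))
    cv2.polylines(im,[np.round((q-[230,140]+.5)*5).astype(int)],True,(0,0,255),1)
cv2.imwrite("pics/d3o.png",im)
E
```

```text
time: 32.75
tool_pos: [660.3, -84.8, 141.6]
tcp_rot: [-179.5, 1.0, -160.7]
ft_force: [-0.3, 0.4, -1.8]
finger_gap: 34.7
t 32.75 tcp [660.3 -84.8 141.6] rot [-179.5    1.  -160.7] gap 34.7 F [-0.3  0.4 -1.8] j [ -12.   20.   81.    0.   79. -121.]
shift [ 0.0012 -0.0001  0.0656] turn 0.001 deg 0.0
```

View pics/d3o.png

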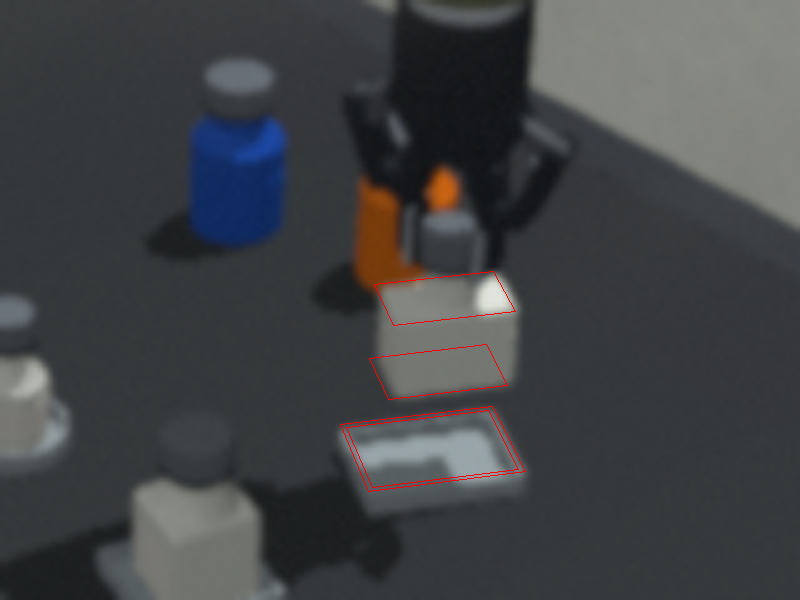

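```bash
python3 -m jog '[[0,0,0.005,0,0],[0.0005,0,0.015,0,0],[0.001,0,0.03,0,0],[0.001,0,0.045,0,0],[0.001,0,0.055,0,0],[0.001,0,0.06,0,0],[0.001,0,0.062,0,0],[0.001,0,0.063,0,0],[0.001,0,0.063,0,0],[0.001,0,0.063,0,0]]';  python3 snap.py d4 side 260 170 120 90; python3 snap.py d4t top 250 130 120 90
```

```text
time: 33.8
tool_pos: [661.2, -85.5, 79.6]
tcp_rot: [-179.4, 1.0, -160.6]
ft_force: [-0.2, 0.2, -1.2]
finger_gap: 34.7
```

View pics/d4.png

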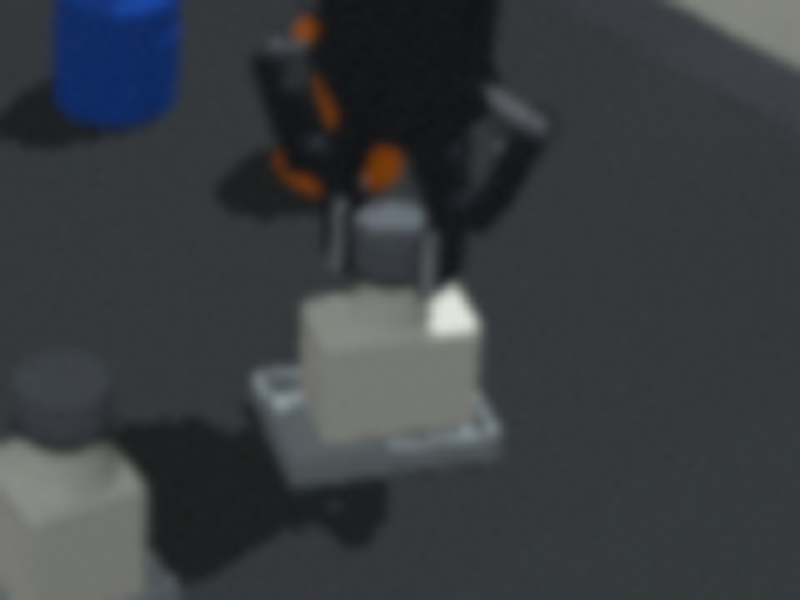

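View pics/d4t.png

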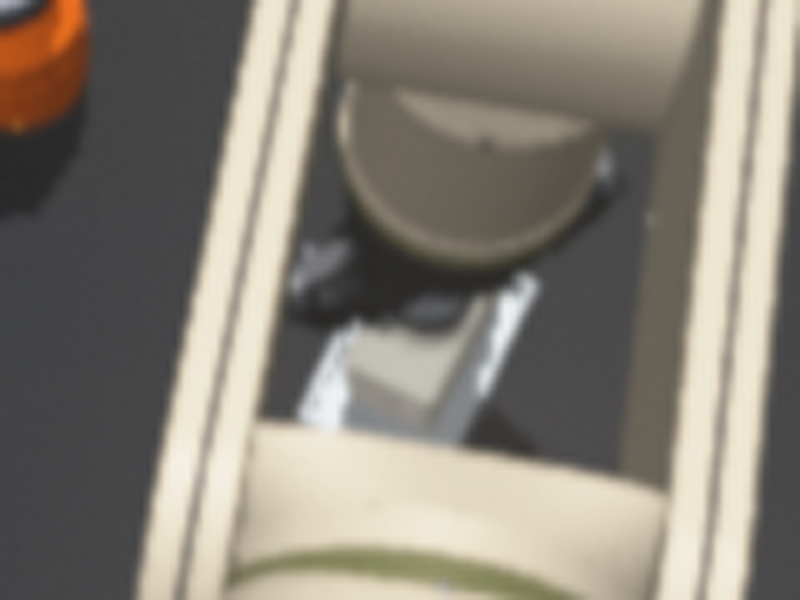

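```bash
cat > ov.py <<'E'
import sys
from h import *
tag,u,v,f,a,b,x,y,yaw,z0,hs=sys.argv[1],*map(float,sys.argv[2:12]) 
s=pickle.load(open(tag+".pkl","rb")); w,h=int(800/f),int(600/f); u=int(u);v=int(v)
im=cv2.resize(s["pixels"][v:v+h,u:u+w,::-1],None,fx=f,fy=f,interpolation=cv2.INTER_CUBIC)
P=[place(lift(rect(a,b),z),x,y,np.radians(yaw)) for z in (z0,z0+hs)]+[place(np.array([[p[0],p[1],z0],[p[0],p[1],z0+hs]]),x,y,np.radians(yaw)) for p in rect(a,b)]+[place(lift(rect(90,60) if a!=b else rect(72,72),14),x,y,np.radians(yaw))]
for p in P: cv2.polylines(im,[np.round((proj(s,p)-[u,v]+.5)*f).astype(int)],True,(0,0,255),1)
cv2.imwrite(f"pics/{tag}_ov.png",im)
E
python3 ov.py d4 260 170 6.6667 72 42 659.8 -85.4 152 8 51
```

```text
(no output)
```

View pics/d4_ov.png

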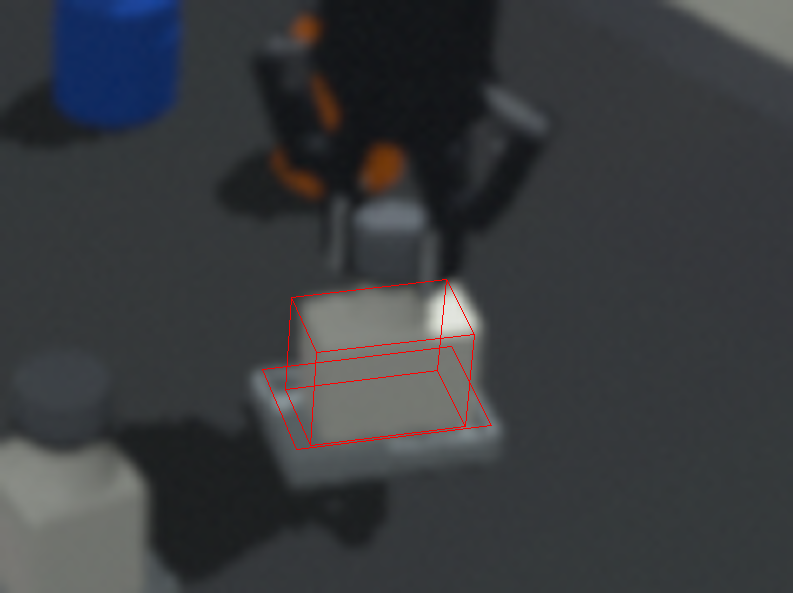

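```bash
python3 -m jog '[[0.001,0.001,0,0,0],[0.002,0.002,0,0,0],[0.002,0.002,0.001,0,0],[0.002,0.002,0.002,0,0],[0.002,0.002,0.003,0,0],[0.002,0.002,0.003,0,0]]'; python3 -m jog '[[0,0,0.0005,0,0],[0,0,0.001,0,0],[0,0,0.001,0,0]]'
```

```text
time: 34.5
tool_pos: [658.6, -84.2, 76.3]
tcp_rot: [-179.4, 1.0, -160.6]
ft_force: [-0.4, 0.5, -1.3]
finger_gap: 34.8
time: 34.8
tool_pos: [659.1, -84.2, 76.0]
tcp_rot: [-179.4, 1.1, -160.6]
ft_force: [-0.3, 1.2, 3.4]
finger_gap: 34.6
```

```bash
python3 -m jog '[[0,0,0.0005,0,0],[0,0,0.001,0,0],[0,0,0.001,0,0]]';python3 snap.py d5 side 260 170 120 90;python3 ov.py d5 260 170 6.6667 72 42 659.8 -85.4 152 4 51
```

```text
time: 35.1
tool_pos: [659.6, -84.2, 75.8]
tcp_rot: [-179.4, 1.1, -160.6]
ft_force: [-0.2, 0.7, 6.5]
finger_gap: 35.0
```

View pics/d5_ov.png

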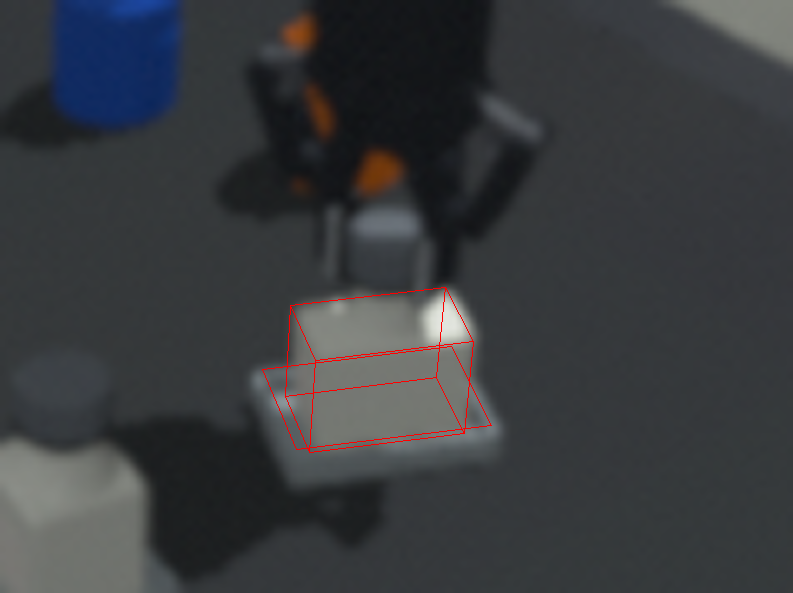

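Now well centred and on the floor (6.5 N). Release, rise and move clear for a final look.

```bash
python3 -m jog '[[0,0,0,0,1],[0,0,0,0,1],[0,0,0,0,1],[0,0,0,0,1],[0,0,0,0,1],[0,0,0,0,1],[0,0,-0.02,0,1],[0,0,-0.06,0,1],[0,0,-0.1,0,1],[0,0,-0.13,0,1],[0,0,-0.14,0,1],[0,0,-0.14,0,1]]'; python3 go.py 560 -520 250 199.3
```

```text
time: 36.35
tool_pos: [657.6, -83.9, 218.1]
tcp_rot: [-179.3, 1.3, -160.6]
ft_force: [0.4, 0.9, 0.0]
finger_gap: 85.4
t 36.35 tcp [657.6 -83.9 218.1] rot [-179.3    1.3 -160.6] gap 85.4 F [0.4 0.9 0. ] j [ -12.   16.   77.    0.   85. -121.]
shift [ 0.2359 -0.3796 -0.0325] turn 0.001 deg 0.1
```

```bash
python3 -m jog '[[0.008,-0.013,-0.001,0.05,1],[0.025,-0.04,-0.003,0.12,1],[0.045,-0.073,-0.006,0.2,1],[0.065,-0.105,-0.009,0.28,1],[0.085,-0.137,-0.012,0.36,1],[0.105,-0.169,-0.015,0.44,1],[0.125,-0.201,-0.018,0.52,1],[0.145,-0.233,-0.021,0.6,1],[0.165,-0.266,-0.024,0.68,1],[0.185,-0.298,-0.027,0.75,1],[0.205,-0.33,-0.03,0.8,1],[0.222,-0.357,-0.032,0.8,1],[0.232,-0.373,-0.032,0.8,1],[0.236,-0.38,-0.032,0.8,1],[0.236,-0.38,-0.032,0.8,1]]'; python3 snap.py e1t top 120 100 320 210; python3 snap.py e1 side 130 110 280 210; python3 ov.py e1t 240 130 6.6667 72 42 659.8 -85.4 152 4 51
```

```text
time: 37.85
tool_pos: [558.5, -521.3, 246.7]
tcp_rot: [179.5, 1.3, 153.3]
ft_force: [0.3, 0.2, -0.3]
finger_gap: 85.7
```

View pics/e1t.png

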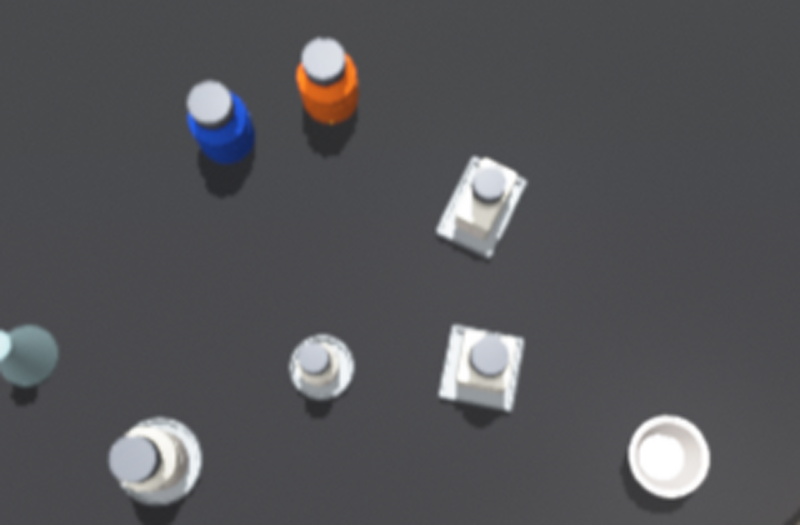

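View pics/e1.png

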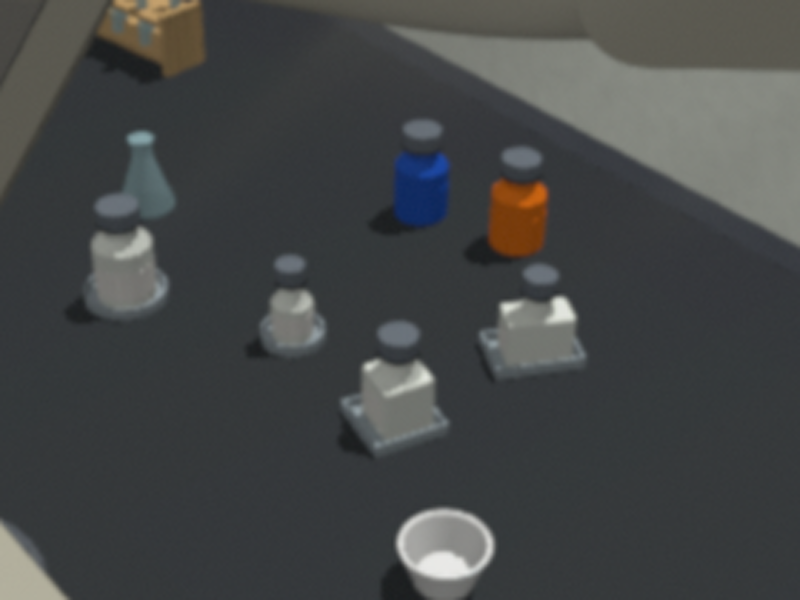

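View pics/e1t_ov.png

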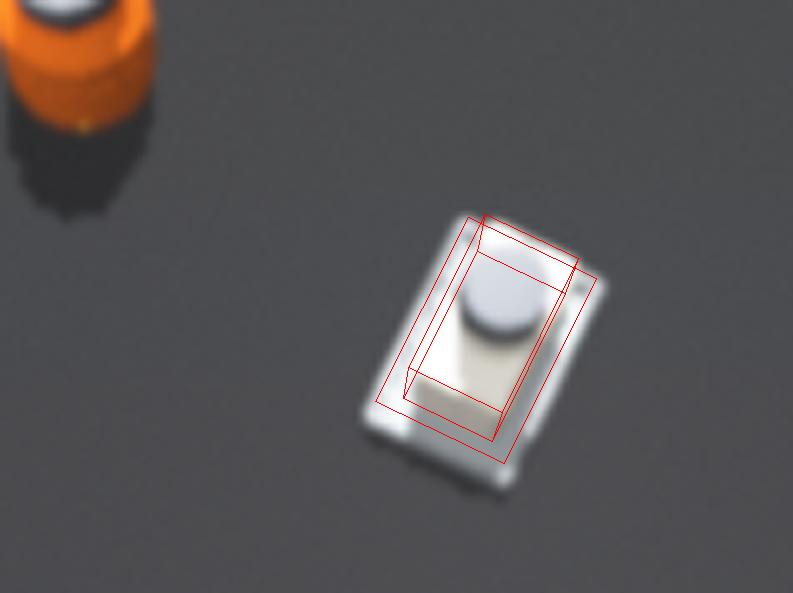

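```bash
python3 ov.py e1t 255 190 6.6667 54 54 478 -78.6 77 4 57; cp pics/e1t_ov.png pics/e1sq.png
```

```text
(no output)
```

View pics/e1sq.png

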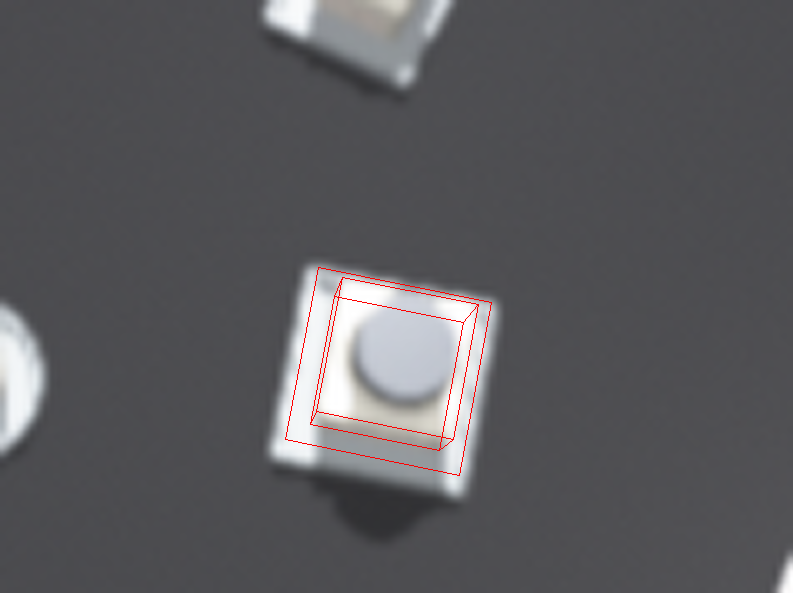

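```bash
python3 -c "
from bench import r
print(r.sense()['time'],r.hand_in())"
```

```text
the job is handed in; nothing more can be done
37.95 None
```

All four bottles are standing in their matching drip trays, and I handed the job in at 37.95 s of the 102 s allowed. I gripped each by its cap and moved them in the order large, small, square, oblong, turning the square one about 33° and the oblong one about 45°. I lowered each until the wrist force showed it touching the tray floor, then let go.

- **Final pictures (top and side):** All four bottles are upright inside the rims, with the square and oblong ones parallel to their trays. The flask, mortar and the blue and orange look-alikes are where they were, and the gripper was empty and clear of everything.
- **Seating:** The contact heights of the four bottles matched the 4 mm tray floors within about 0.5 mm.

A few checks were less than perfect:
- **Camera disagreement:** The top and side views put the trays up to about 6 mm apart along x. By the top view, the square bottle sits about 3–4 mm off-centre towards the far side, within its 9 mm clearance.
- **Tool tilt:** The tool tilt crept up to about 1.3° over the run.
- **Oblong bottle:** It hung about 2–4° off vertical and a few mm off-centre while carried. I moved it back over the tray centre before setting it down, and it stood upright after release.

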